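Release a carton from a spring dispenser and stop it with the other finger

TASK

Press the release pad of the loaded dispenser fully down with one finger while your other finger waits just above the apron, a little in front of the carton, so that the carton pops out a short way and that finger stops it before the spring pushes it off the apron. Finish while still holding it like that: the pad pressed down and the carton trapped against the finger, upright and at rest. Do not lift or squeeze the carton, and leave the empty dispenser and the other things alone.

Things in the scene. Friction and masses are not known exactly. Their poses are not given: they have to be found in the camera images.
- dispenser: The loaded spring dispenser, fixed. Origin on the table, z up; its front is its own -x, towards the robot at yaw 0. Grey steel base x -60 to +100, y -60 to +60, z 0 to 20 mm. A spring plate behind the carton drives it to -x with 4.5 N over a 90 mm stroke at about 0.3 m/s: once the gate is down the carton comes out and, if not stopped, is pushed off the front edge in half a second.
- lane (a point): Middle of the lane floor (x +48, y -28, z 20 mm of the dispenser). The lane is 46 mm wide with 5 mm walls up to z 50 mm, from x +2 to +94. A steel gate (x -6 to -1, top at z 28) closes its front; it is part of the release pad and sinks with it. The highest thing is the carton, top at z 60.
- apron (a point): Point on the flat open apron in front of the lane, on the lane's centre line, 30 mm in front of the carton's front face (x -30, y -28, z 20 mm of the dispenser): a place for the stopping finger. The apron has no walls and ends at x -60.
- release_top (a point): Centre of the top of the loaded dispenser's release pad (moves with it): black, 36 mm (x) by 30 mm (y), in an aluminium collar 42 by 40 mm, top at z 26. At x -30, y +37 mm of the dispenser, so 65 mm sideways from point apron. Its top is 44 mm above the table when up and 32 mm when fully down, 12 mm above the apron. Press straight down.
- release (a joint): Travel of that pad in m: 0 up, 0.012 fully down. The gate sinks with it and frees the carton at about 0.008. Sprung: 2.4 N at the top, 6 N at the bottom, plus up to 5 N of the gate rubbing on the carton. When let go it rises and its gate would lift a carton above it.
- carton: Closed cardboard carton, loose, 50 (x) by 42 (y) by 40 mm tall, 0.08 to 0.17 kg, paper tape along its top; origin at the centre of its underside, axes as the dispenser's. It starts in the lane, front face against the gate, origin at x +25, y -28, z +20 mm of the dispenser, and comes out along the dispenser's -x; 10 to 45 mm out is a short way.
- empty_dispenser: A second dispenser, same build, sizes and frame, with no carton: its pusher plate stands far forward over the apron (x -33 to -40, z 31 to 52 mm), its rod drawn in. Which of the two stands left or right varies. Leave alone.
- empty_release (a joint): Travel of the empty dispenser's pad in m, 0 up. Must not be pressed.
- coupling: Loose bystander: brass pipe coupling standing upright, 34 mm across, 50 mm tall; origin at the centre of its underside.
- tape_roll: Loose bystander: cardboard ring lying flat, 80 mm across, 24 mm tall; origin at the centre of its underside.
- small_box: Loose bystander: white box 70 by 50 by 45 mm; origin at the centre of its underside.
There are look-alikes about, which are no part of the job. Leave any blue look-alike of the carton alone.

How it is judged:
By the outcome, as a careful person would: the job done as asked, in the order asked, and still so for the second after the job is handed in, while the arm keeps its last pose, push and grip.
It also fails if it takes over 32 s, if anything falls off the work surface, if the arm or the gripper's body presses on something with over 40 N, if the wrist force passes 120 N, or if a joint passes its speed limit or range.

ROBOT

A 7-joint arm with a two-finger parallel gripper is mounted at the origin on the work surface. World frame = base frame: x ahead of the robot, y to its left, z up, the work surface at z = 0. Lengths are in m, angles in rad, forces in N, time in s.
With the tool pointing down it reaches from about 0.4 to 0.85 m from the base axis. Payload 4.4 kg.
Tool frame: the origin (TCP) lies at the very end of the fingers, on their centre line; the grasp point (between the pads) lies 19 mm behind it; z points along the fingers, y is the direction in which the jaws open and shut (so a half turn about z gives the same grasp; the last joint's range is limited). The gripper opens to 94 mm and grips with 3 to 60 N. Pads are 16 mm wide; open, the fingers measure 119 mm over their backs; the gripper's body (75 mm by 177 mm) begins 78 mm behind the grasp point.
Start: joints at [-1.33, 0.628, 0.038, 1.517, -0.027, 0.996, -0.02], TCP at [0.196, 0.62, 0.205] pointing down, gripper open.
Joint ranges: [-3.06, 3.06], [-0.37, 2.12], [-1.25, 1.32], [0.18, 2.47], [-1.1, 4.24], [0.23, 1.98], [-2.94, 2.94]. Speed limits (rad/s): [2.57, 2.57, 3.14, 3.14, 3.14, 3.14, 3.14].

INTERFACE

Orientations are given as a unit quaternion [w, x, y, z].
In Python, from plant import status, optics, ticket gives the robot as it stands.
- The arm moves only by the tool send_rows, never from a script. Its argument "rows" is a list that holds one entry, the list of rows, each a list of 7 numbers: the closure, from 0 (fully open) to 1 (shut), then the shift along the tool's x, y, z in mm, then the turn, a rotation vector about the tool's x, y, z in degrees. A call has 1 to 12 rows; each row shifts and turns the pose as measured when the row begins, along the tool's axes as they then stand; what a row does not reach is not made up. A row lasts 1/8 s, in which the tool goes at most 62.5 mm and 10.7 degrees, less where a joint would pass 70% of its speed; a pose out of reach is approached as far as the arm can. A call with a gripper value outside its range is refused whole. The fingers move at their own pace and stop on an object; "grip_force" is the grip in N (left out, the last holds). Time passes only in rows, so rows that do not move let the fingers close. It gives the time, the measured TCP pose, the force and the opening at its end, in the units of the state.
- status.get_state(): the state, without advancing time (a new reading comes with each control period).
- optics.read_camera(name): name is "scene" or "top"; returns the picture (400x640x3 uint8, blue, green, red); there is no depth.
- optics.camera_info(name): a dict with "K" (3x3 intrinsics, pixels), "camera_from_world" (4x4, takes a point from world to camera coordinates). Camera axes: x right, y down, z forward; pixel columns grow to the right and rows downward; lengths in m; the calibration is good to about 2 mm. A picture is of the moment at which its call begins. camera_info takes no time and is no camera call.
- ticket.sign_off(): hands the job in, once; it reports no verdict.
The state is a dict: "clock": time; "q": joint angles; "qd": joint speeds; "joint_torque": joint torques, N m; "eef_pos": TCP position; "tcp_rot": TCP orientation; "contact_force": force on the tool from outside, world axes, zero at the start; "wrist_torque": the same for the moment, N m; "gripper_width": opening from 0.0 (shut) to 1.0 (fully open).
Only numpy, scipy, OpenCV 4.12 (cv2) and the standard library are available. Lean on these libraries where they do the work, as an engineer would, in place of code of your own. Each camera call takes 0.05 s, during which the arm holds its last target.

## Working session

There is one attempt and no reset: what is moved stays moved. The work goes in short steps, Python scripts to look and compute and a tool call to move; the robot and the scene stay as the last step left them, time stands still between calls to the robot, and variables do not carry over. Pictures are saved under pics/ and viewed, and the job is handed in when it is done.

Besides the shell and the picture viewer there is one more tool, called after "Emit:" as a command line: name --argument value ..., lists and objects as JSON in quotes. send_rows: Moves the arm, as the interface text tells. Its arguments: {"type":"object","properties":{"rows":{"type":"array"},"grip_force":{"type":"number"}},"required":["rows"]}

```bash
mkdir -p pics; ls
python3 - <<'E'
from plant import status, optics
import cv2
print(status.get_state())
for n in("scene","top"):
    i=optics.camera_info(n);print(n,i["K"],i["camera_from_world"])
    cv2.imwrite(f"pics/{n}0.png",optics.read_camera(n))
E
```

```text
pics
{'clock': 0.0, 'q': array([-1.32980037,  0.62932954,  0.03842548,  1.51836141, -0.02701739,
        0.9962779 , -0.01999786]), 'qd': array([ 1.53447978e-03, -1.96223292e-05, -1.32701185e-03,  3.68122157e-04,
        4.79635791e-04,  5.11895988e-04, -9.89580160e-04]), 'joint_torque': array([-1.42739268e-04, -5.49738264e+01,  1.14353377e+00, -1.86635077e+01,
       -5.22399531e-02,  2.38630234e-02,  1.56197789e-04]), 'eef_pos': array([0.19606199, 0.61903201, 0.20456667]), 'tcp_rot': array([-1.42435398e-04,  1.52793980e-01,  9.88257626e-01, -9.18523538e-04]), 'contact_force': array([0.39643279, 0.51040293, 0.94667639]), 'wrist_torque': array([-0.00298724, -0.03735056,  0.03858309]), 'gripper_width': 0.9993835763793758}
scene [[454.80309478   0.         318.17872114]
 [  0.         454.80309478 197.50355044]
 [  0.           0.           1.        ]] [[-0.87154479  0.49011138  0.01416016  0.44054552]
 [ 0.34858322  0.63966395 -0.68506917 -0.1361614 ]
 [-0.34481794 -0.59213247 -0.72834039  1.39071894]
 [ 0.          0.          0.          1.        ]]
top [[432.41201636   0.         322.84088252]
 [  0.         432.41201636 200.46817558]
 [  0.           0.           1.        ]] [[ 5.77774654e-02 -9.98329483e-01  9.23066438e-05 -1.66956175e-02]
 [-9.74012261e-01 -5.63904096e-02 -2.19363254e-01  5.21512709e-01]
 [ 2.19002009e-01  1.25843450e-02 -9.75643251e-01  1.09383450e+00]
 [ 0.00000000e+00  0.00000000e+00  0.00000000e+00  1.00000000e+00]]
```

View pics/scene0.png

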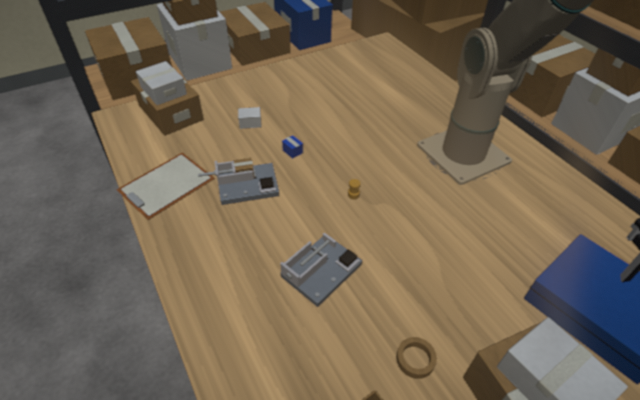

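View pics/top0.png

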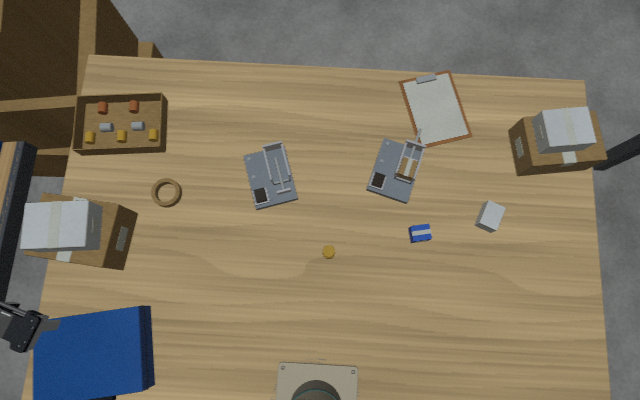

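The scene view has dispensers at (247,181) and (320,268). The top view has them at (397,170) and (271,176). I'll enlarge both.

Run:
```python
import cv2
a=cv2.imread("pics/top0.png");b=cv2.imread("pics/scene0.png")
cv2.imwrite("pics/c_top.png",cv2.resize(a[120:220,350:450],None,fx=6,fy=6,interpolation=cv2.INTER_CUBIC))
cv2.imwrite("pics/c_scene.png",cv2.resize(b[140:220,195:295],None,fx=7,fy=7,interpolation=cv2.INTER_CUBIC))
cv2.imwrite("pics/c_top2.png",cv2.resize(a[130:220,230:320],None,fx=5,fy=5,interpolation=cv2.INTER_CUBIC))
```

```text
(no output)
```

View pics/c_top.png

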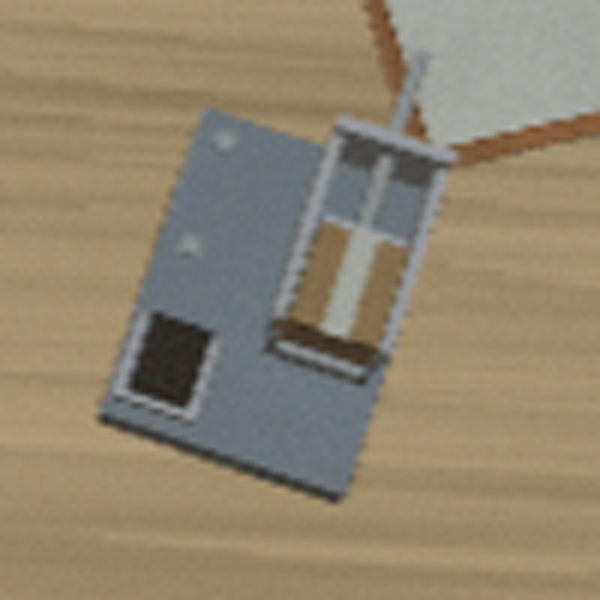

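View pics/c_scene.png

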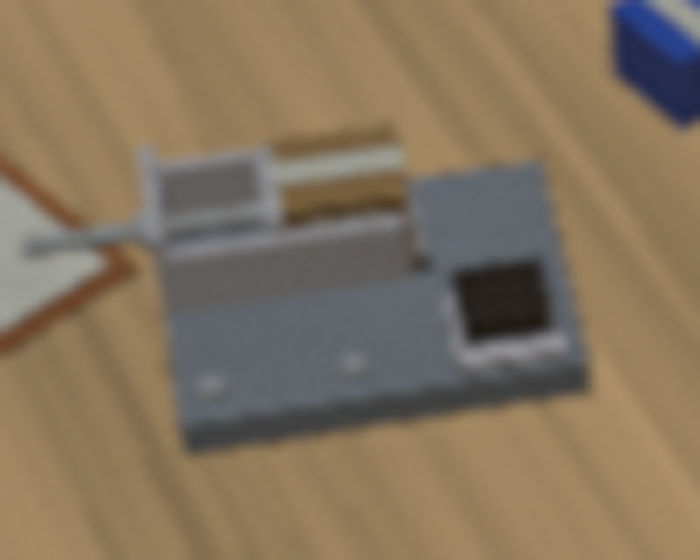

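View pics/c_top2.png

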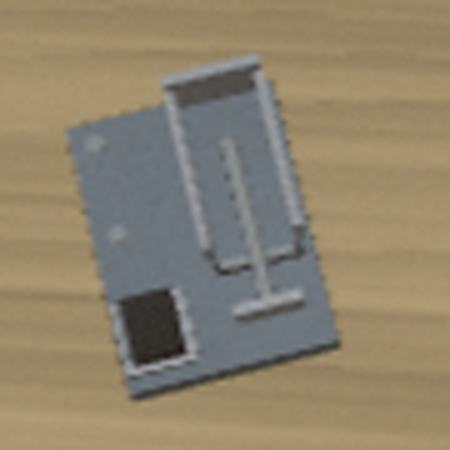

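Loaded one, by description: carton with cardboard colour and tape in its lane, top (408,165), scene (243,165). Look-alikes are the empty dispenser at top (271,176), with its plate far forward over the apron, and the blue carton at top (420,233). The rod sticking out at the back and the tape confirm the choice. Next I'll fit its pose from both views.

```bash
cat > h.py <<'E'
import numpy as np
from plant import optics
C={n:optics.camera_info(n) for n in("scene","top")}
def proj(n,P):
    P=np.atleast_2d(P);T=np.array(C[n]["camera_from_world"]);K=np.array(C[n]["K"])
    c=P@T[:3,:3].T+T[:3,3];p=c@K.T;return p[:,:2]/p[:,2:]
def Tw(p,L):
    c,s=np.cos(p[3]),np.sin(p[3]);L=np.atleast_2d(L)
    return L@np.array([[c,-s,0],[s,c,0],[0,0,1]]).T+np.array(p[:3])
E
python3 - <<'E'
from h import *
from scipy.optimize import least_squares
f=lambda x,y,s,ox,oy:((x+.5)/s-.5+ox,(y+.5)/s-.5+oy)
t=[((100,60,20),205,108),((-60,60,20),104,408),((-60,-60,20),343,488),((-30,37,44),172,360),
   ((50,-28,60),365,232),((0,-28,60),340,335)]
s=[((100,60,20),185,430),((-60,60,20),588,380),((-60,-60,20),542,163),((-30,37,44),503,300),((0,-28,60),402,158)]
L1=np.array([a[0] for a in t])/1e3;U1=np.array([f(a[1],a[2],6,350,120) for a in t])
L2=np.array([a[0] for a in s])/1e3;U2=np.array([f(a[1],a[2],7,195,140) for a in s])
r=lambda p:np.r_[(proj("top",Tw(p,L1))-U1).ravel(),(proj("scene",Tw(p,L2))-U2).ravel()]
S=least_squares(r,[.7,-.15,0,-.2],loss="soft_l1")
print(S.x,np.degrees(S.x[3]));print(r(S.x).reshape(-1,2).round(2))
S0=least_squares(lambda q:r([q[0],q[1],0,q[2]]),[.7,-.15,-.2],loss="soft_l1");print(S0.x)
p=[S0.x[0],S0.x[1],0,S0.x[2]]
print(Tw(p,np.array([[-30,-28,20],[-30,37,44],[48,-28,20]])/1e3), r(p).reshape(-1,2).round(2))
# two-view triangulation of the pad, and of the carton's top front edge
def tri(u,v):
    return least_squares(lambda P:np.r_[(proj("top",P)-u).ravel(),(proj("scene",P)-v).ravel()],[.7,-.15,.03]).x
print("pad",tri(U1[3],U2[3]),"cartonfront",tri(U1[5],U2[4]),"corner",tri(U1[2],U2[2]))
E
```

```text
[ 0.6119538  -0.17778638 -0.00299545 -0.28729189] -16.460612671588226
[[-0.11 -0.13]
 [-1.09  1.02]
 [ 0.35  1.96]
 [-0.11 -0.4 ]
 [ 0.29  0.5 ]
 [-1.03 -0.04]
 [-1.45  0.18]
 [ 0.14 -1.72]
 [-0.12  0.21]
 [-0.48 -0.72]
 [-0.62  0.92]]
[ 0.61176548 -0.17680262 -0.28706554]
[[ 0.57506522 -0.19516266  0.02      ]
 [ 0.59346926 -0.13282253  0.044     ]
 [ 0.64987337 -0.21724751  0.02      ]] [[-0.32 -0.47]
 [-1.34  0.8 ]
 [ 0.21  1.77]
 [-0.33 -0.64]
 [ 0.14  0.19]
 [-1.19 -0.3 ]
 [-1.4  -0.37]
 [ 0.31 -2.28]
 [ 0.02 -0.38]
 [-0.33 -1.3 ]
 [-0.52  0.31]]
pad [ 0.59294958 -0.13412751  0.0378856 ] cartonfront [ 0.60247725 -0.20634119  0.05898384] corner [ 0.5402041  -0.21519059  0.02235483]
```

```bash
cat > ov.py <<'E'
from h import *
import cv2,sys
def box(x0,x1,y0,y1,z0,z1):
    v=np.array([(x,y,z) for x in(x0,x1) for y in(y0,y1) for z in(z0,z1)])/1e3
    e=[(i,j) for i in range(8) for j in range(i) if bin(i^j).count("1")==1];return v,e
B=[(box(-60,100,-60,60,0,20),(0,255,255)),(box(-48,-12,22,52,26,44),(0,0,255)),(box(0,50,-49,-7,20,60),(0,255,0))]
def draw(img,n,p,ox,oy,w,h,s,out):
    c=cv2.resize(img[oy:oy+h,ox:ox+w],None,fx=s,fy=s,interpolation=cv2.INTER_CUBIC)
    for (v,e),col in B:
        q=(proj(n,Tw(p,v))-[ox,oy]+.5)*s-.5
        for i,j in e: cv2.line(c,tuple(int(k) for k in q[i]),tuple(int(k) for k in q[j]),col,1)
    cv2.imwrite(out,c)
E
python3 - <<'E'
from ov import *
p=[.6118,-.1768,0,-.287]
draw(cv2.imread("pics/top0.png"),"top",p,350,120,100,100,6,"pics/o_top.png")
draw(cv2.imread("pics/scene0.png"),"scene",p,195,140,100,80,7,"pics/o_sc.png")
for f in np.linspace(0,1,8):
    P=np.array([.196,.62,.205])*(1-f)+f*np.array([.584,-.164,.205]);print(P.round(3),proj("top",P).round(),proj("scene",P).round())
E
```

```text
[0.196 0.62  0.205] [[ 37. 315.]] [[643. 304.]]
[0.251 0.508 0.205] [[ 92. 292.]] [[570. 270.]]
[0.307 0.396 0.205] [[146. 270.]] [[505. 240.]]
[0.362 0.284 0.205] [[199. 248.]] [[446. 213.]]
[0.418 0.172 0.205] [[251. 227.]] [[393. 188.]]
[0.473 0.06  0.205] [[302. 206.]] [[345. 166.]]
[ 0.529 -0.052  0.205] [[351. 185.]] [[300. 145.]]
[ 0.584 -0.164  0.205] [[400. 165.]] [[260. 126.]]
```

View pics/o_top.png

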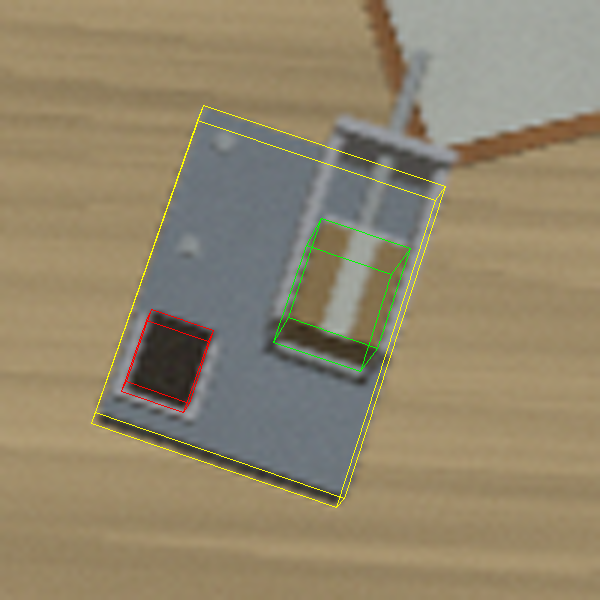

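View pics/o_sc.png

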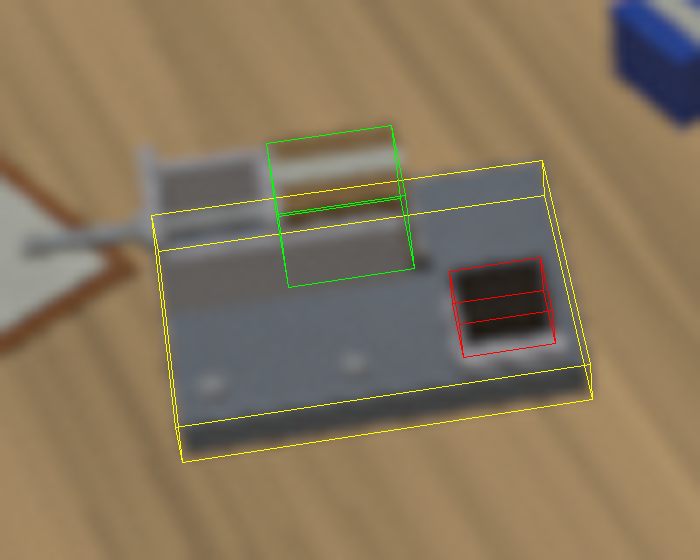

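Emit:
send_rows --rows '[[[0,0,0,-30,0,0,0],[0.2,-26,-36,-10,0,0,0],[0.44,-26,-36,-10,0,0,0],[0.44,-26,-36,-5,0,0,0],[0.44,-26,-36,-5,0,0,0],[0.44,-26,-36,0,0,0,0],[0.44,-26,-36,0,0,0,0]]]'

```text
clock: 0.98
eef_pos: [0.2798, 0.36, 0.2637]
tcp_rot: [-0.001, 0.15, 0.989, -0.003]
contact_force: [1.3, -0.6, 0.4]
gripper_width: 0.561
```

Emit:
send_rows --rows '[[[0.44,-37,-34,0,0,0,0],[0.44,-38,-34,0,0,0,0],[0.44,-38,-34,0,0,0,0],[0.44,-38,-34,0,0,0,0],[0.44,-38,-34,0,0,0,0],[0.44,-38,-34,0,0,0,0],[0.44,-38,-34,5,0,0,0],[0.44,-38,-34,10,0,0,0],[0.44,-38,-34,15,0,0,0],[0.44,-38,-34,20,0,0,0],[0.44,-38,-34,20,0,0,0],[0.44,0,0,0,0,0,0]]]'

```text
clock: 2.48
eef_pos: [0.5743, -0.1405, 0.1917]
tcp_rot: [-0.001, 0.15, 0.989, -0.003]
contact_force: [-0.8, 1.0, -0.4]
gripper_width: 0.558
```

```bash
cat > go.py <<'E'
from h import *
from plant import status
from scipy.spatial.transform import Rotation as Ro
def delta(target,yaw):
    s=status.get_state();w,x,y,z=s["tcp_rot"];R=Ro.from_quat([x,y,z,w])
    c,n=np.cos(yaw),np.sin(yaw)
    Rt=Ro.from_matrix(np.array([[-c,-n,0],[-n,c,0],[0,0,-1]]).T.T)
    # tool x=-disp x, tool y=disp y
    Rt=Ro.from_matrix(np.c_[[-c,-n,0],[-n,c,0],[0,0,-1]])
    print("clk",s["clock"],"pos",s["eef_pos"].round(4),"F",s["contact_force"].round(2),"w",s["gripper_width"]*94)
    print("shift mm",(R.inv().apply(np.array(target)-s["eef_pos"])*1e3).round(1),"turn deg",np.degrees((R.inv()*Rt).as_rotvec()).round(2))
E
python3 - <<'E'
from go import *
delta([.5853,-.165,.10],-.287)
E
```

```text
clk 2.475 pos [ 0.5743 -0.1405  0.1917] F [-0.83  1.01 -0.4 ] w 52.46708640922897
shift mm [-17.9 -19.5  91.8] turn deg [-0.38 -0.08 -0.86]
```

Emit:
send_rows --rows '[[[0.44,-9,-10,35,-0.4,-0.1,-0.9],[0.44,-9,-10,35,0,0,0],[0.44,0,0,30,0,0,0],[0.44,0,0,0,0,0,0]]]'

```text
clock: 2.98
eef_pos: [0.5855, -0.1611, 0.0897]
tcp_rot: [-0.0, 0.141, 0.99, 0.002]
contact_force: [-0.1, 0.4, 0.3]
gripper_width: 0.558
```

Run:
```python
from go import *
from ov import *
delta([.5853,-.165,.07],-.287)
p=[.6128,-.1778,0,-.287]
draw(optics.read_camera("top"),"top",p,340,110,120,120,5,"pics/o_top1.png")
draw(optics.read_camera("scene"),"scene",p,195,120,100,100,6,"pics/o_sc1.png")
```

```text
clk 2.975 pos [ 0.5855 -0.1611  0.0897] F [-0.12  0.42  0.25] w 52.41329198586835
shift mm [-0.9 -3.9 19.7] turn deg [ 0.23 -0.06  0.23]
```

View pics/o_top1.png

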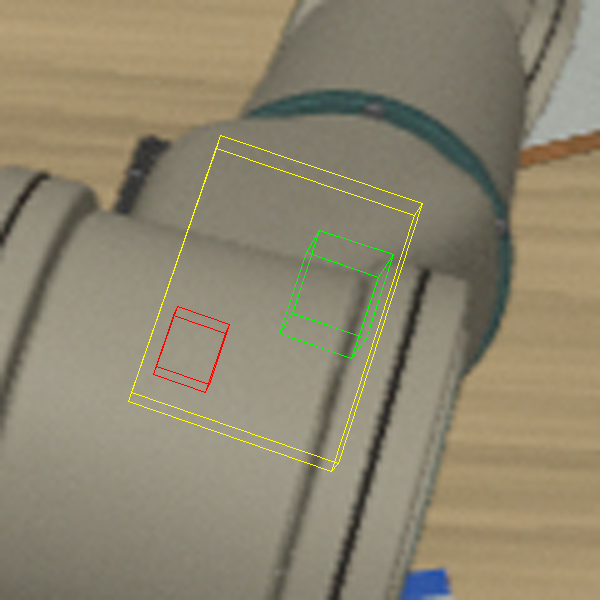

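View pics/o_sc1.png

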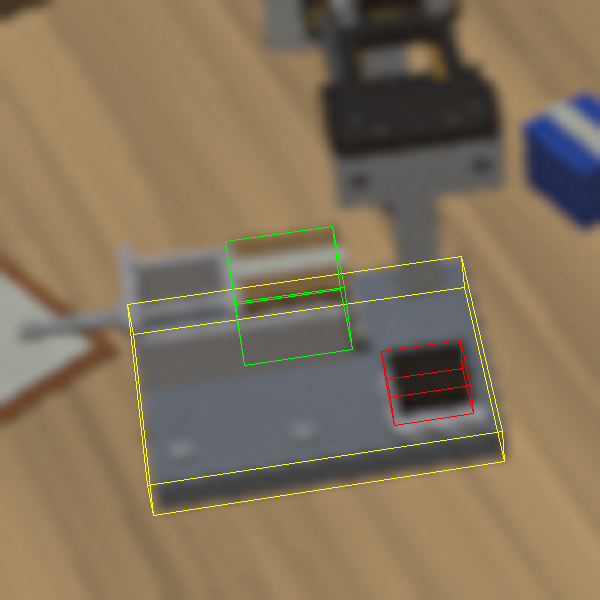

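```bash
cat > fing.py <<'E'
from ov import *
from plant import status
from scipy.spatial.transform import Rotation as Ro
def fingers(out,ox,oy,w,h,s,p=None):
    st=status.get_state();W,x,y,z=st["tcp_rot"];R=Ro.from_quat([x,y,z,W]);g=st["gripper_width"]*94/2
    im=optics.read_camera("scene")
    c=cv2.resize(im[oy:oy+h,ox:ox+w],None,fx=s,fy=s,interpolation=cv2.INTER_CUBIC)
    L=[]
    for sg in(1,-1):
        v,e=box(-8,8,min(sg*g,sg*(g+12.5)),max(sg*g,sg*(g+12.5)),-30,0)
        L.append((R.apply(v)+st["eef_pos"],e,(0,255,0) if sg>0 else (255,0,255)))
    if p is not None:
        for (v,e),col in B[:2]: L.append((Tw(p,v),e,col))
    for v,e,col in L:
        q=(proj("scene",v)-[ox,oy]+.5)*s-.5
        for i,j in e: cv2.line(c,tuple(int(k) for k in q[i]),tuple(int(k) for k in q[j]),col,1)
    cv2.imwrite(out,c)
E
python3 - <<'E'
from fing import *
fingers("pics/f1.png",230,130,60,60,10)
E
```

```text
(no output)
```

View pics/f1.png

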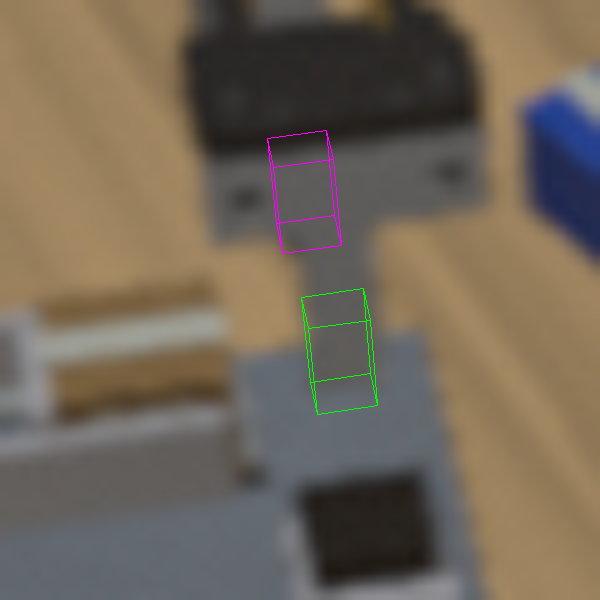

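Emit:
send_rows --rows '[[[0.44,0,-4,15,0.2,0,0.2],[0.44,0,0,15,0,0,0],[0.44,0,0,0,0,0,0]]]'

```text
clock: 3.5
eef_pos: [0.589, -0.1662, 0.0636]
tcp_rot: [0.005, 0.142, 0.99, -0.001]
contact_force: [-0.7, -0.2, -0.0]
gripper_width: 0.56
```

Run:
```python
from go import *
from fing import *
delta([.5850,-.165,.044],-.287)
fingers("pics/f2.png",230,140,60,60,10)
```

```text
clk 3.5 pos [ 0.589  -0.1662  0.0636] F [-0.74 -0.21 -0.01] w 52.59370899794915
shift mm [ 4.4  0.  19.5] turn deg [0.02 0.58 0.07]
```

View pics/f2.png

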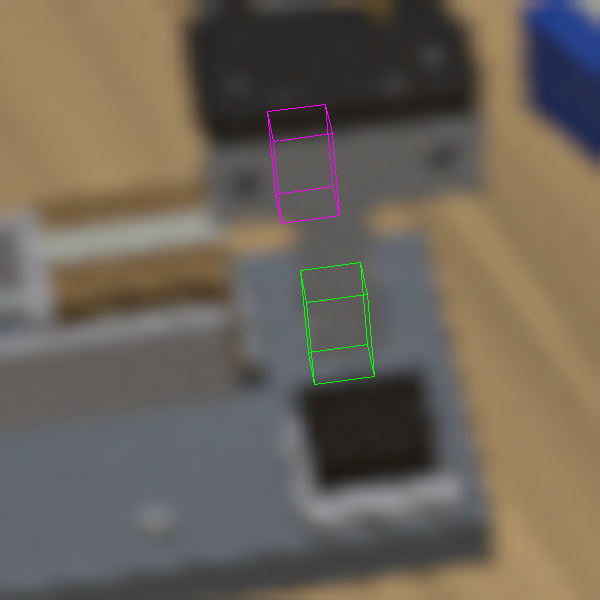

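Emit:
send_rows --rows '[[[0.44,4,0,6,0,0.6,0],[0.44,0,0,6,0,0,0],[0.44,0,0,0,0,0,0]]]'

```text
clock: 3.92
eef_pos: [0.5857, -0.1654, 0.0516]
tcp_rot: [0.0, 0.142, 0.99, 0.0]
contact_force: [-0.2, 0.4, 0.5]
gripper_width: 0.561
```

Run:
```python
from go import *
from fing import *
delta([.5850,-.165,.044],-.287)
fingers("pics/f3.png",230,140,60,60,10)
```

```text
clk 3.925 pos [ 0.5857 -0.1654  0.0516] F [-0.16  0.35  0.45] w 52.742402647216224
shift mm [0.8 0.2 7.6] turn deg [0.02 0.03 0.06]
```

View pics/f3.png

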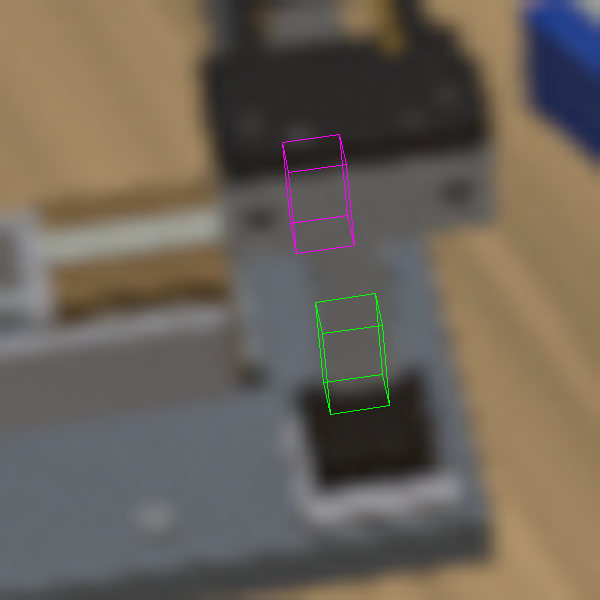

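Run:
```python
from h import *
import cv2
im=optics.read_camera("scene");a=cv2.imread("pics/scene0.png")
r=lambda m:cv2.resize(cv2.convertScaleAbs(m[155:197,250:285],alpha=1.8,beta=-20),None,fx=11,fy=11,interpolation=cv2.INTER_CUBIC)
cv2.imwrite("pics/g3.png",np.hstack([r(a),r(im)]))
```

```text
(no output)
```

View pics/g3.png

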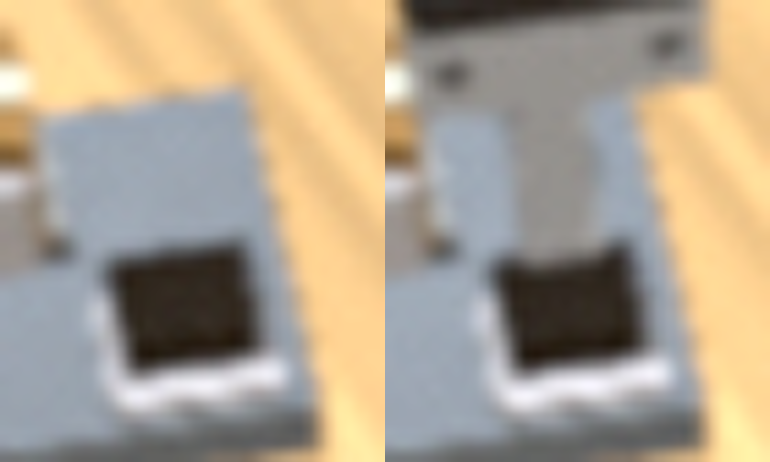

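The finger is centred over the pad in x. Its outer edge in the scene crop sits a few mm further in (towards -y) than expected, so I'll shift +4 mm in y and stop just above the pad.

Emit:
send_rows --rows '[[[0.44,1,4,2,0,0,0],[0.44,0,0,2,0,0,0],[0.44,0,0,0,0,0,0]]]'

```text
clock: 4.4
eef_pos: [0.5866, -0.161, 0.0483]
tcp_rot: [0.001, 0.142, 0.99, 0.0]
contact_force: [-0.6, 1.0, 0.2]
gripper_width: 0.557
```

Run:
```python
from go import *
import cv2
delta([.5860,-.1616,.044],-.287)
im=optics.read_camera("scene")
r=lambda m:cv2.resize(cv2.convertScaleAbs(m[150:200,215:290],alpha=1.8,beta=-20),None,fx=10,fy=10,interpolation=cv2.INTER_CUBIC)
cv2.imwrite("pics/g4.png",r(im))
```

```text
clk 4.4 pos [ 0.5866 -0.161   0.0483] F [-0.61  1.02  0.17] w 52.33021287900041
shift mm [ 0.4 -0.8  4.3] turn deg [0.03 0.13 0.08]
```

View pics/g4.png

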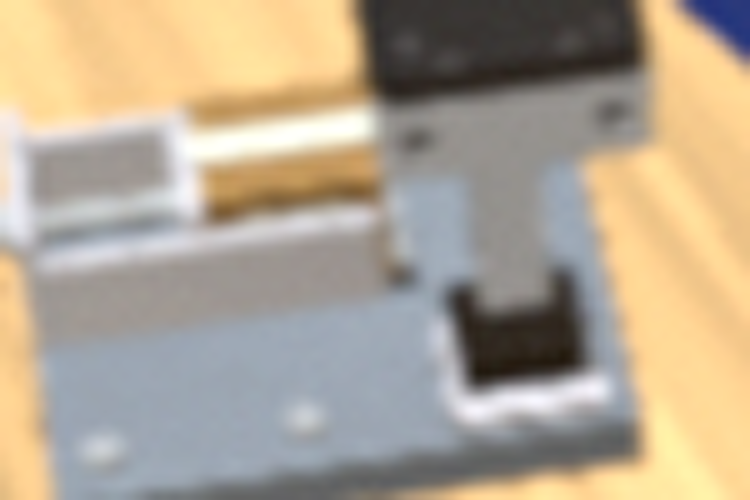

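The finger's bottom edge at crop (515,305) lies inside the black pad, which spans u 455–575. Pressing now.

Emit:
send_rows --rows '[[[0.44,0,0,5,0,0,0],[0.44,0,0,7,0,0,0],[0.44,0,0,7,0,0,0]]]'

```text
clock: 4.82
eef_pos: [0.5871, -0.1608, 0.031]
tcp_rot: [0.002, 0.143, 0.99, 0.001]
contact_force: [-12.0, 3.1, 54.0]
gripper_width: 0.556
```

Run:
```python
from go import *
import cv2
delta([.5860,-.1616,.031],-.287)
im=optics.read_camera("scene")
r=lambda m:cv2.resize(cv2.convertScaleAbs(m[150:200,215:290],alpha=1.8,beta=-20),None,fx=10,fy=10,interpolation=cv2.INTER_CUBIC)
cv2.imwrite("pics/g5.png",r(im))
```

```text
clk 4.825 pos [ 0.5871 -0.1608  0.031 ] F [-12.05   3.06  53.97] w 52.28619464752369
shift mm [ 0.8 -1.   0. ] turn deg [0.11 0.18 0.02]
```

View pics/g5.png

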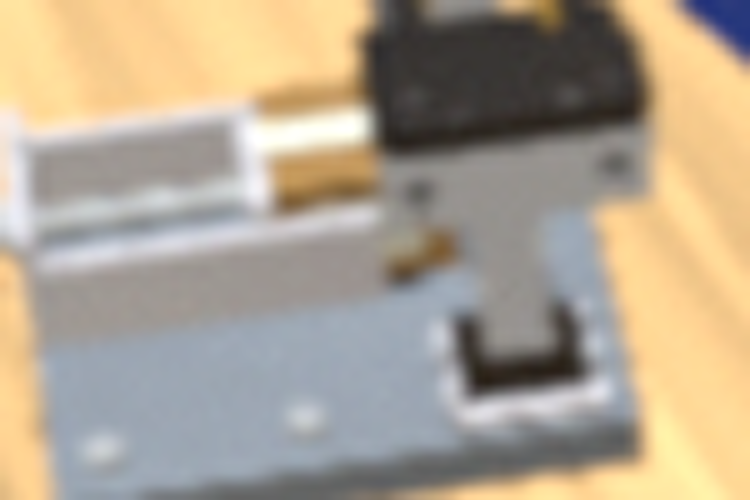

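Pad down and the carton out about 20 mm against the finger, but 54 N is more push than needed, so I'll ease it.

Emit:
send_rows --rows '[[[0.44,0,0,2,0,0,0],[0.44,0,0,2,0,0,0]]]'

```text
clock: 5.12
eef_pos: [0.5871, -0.1609, 0.0317]
tcp_rot: [0.002, 0.144, 0.99, 0.002]
contact_force: [-4.8, 0.4, 18.0]
gripper_width: 0.564
```

Emit:
send_rows --rows '[[[0.44,0,0,2,0,0,0],[0.44,0,0,2,0,0,0]]]'

```text
clock: 5.38
eef_pos: [0.587, -0.1609, 0.0316]
tcp_rot: [0.002, 0.145, 0.989, 0.003]
contact_force: [-4.0, 2.3, 19.0]
gripper_width: 0.558
```

Run:
```python
from go import *
import cv2
delta([.5860,-.1616,.031],-.287)
r=lambda m,a,b,c,d,s:cv2.resize(cv2.convertScaleAbs(m[a:b,c:d],alpha=1.8,beta=-20),None,fx=s,fy=s,interpolation=cv2.INTER_CUBIC)
for k in range(4): im=optics.read_camera("scene")
cv2.imwrite("pics/g6.png",r(im,150,200,215,290,10))
cv2.imwrite("pics/t6.png",optics.read_camera("top"))
delta([.5860,-.1616,.031],-.287)
```

```text
clk 5.375 pos [ 0.587  -0.1609  0.0316] F [-3.95  2.27 19.03] w 52.484308452844985
shift mm [ 0.8 -1.   0.6] turn deg [ 0.36  0.23 -0.27]
clk 5.625 pos [ 0.587  -0.1609  0.0316] F [-4.81  0.7  18.42] w 52.667721493344615
shift mm [ 0.8 -0.9  0.6] turn deg [ 0.36  0.23 -0.27]
```

View pics/g6.png

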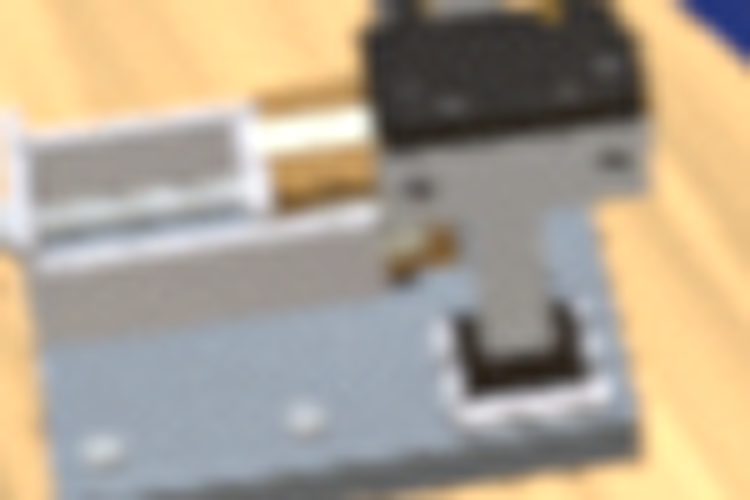

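View pics/t6.png

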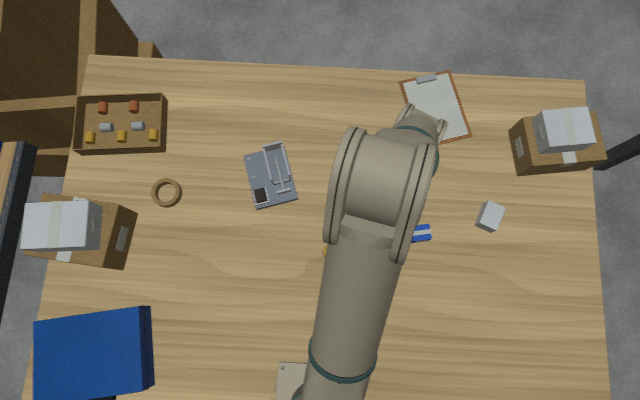

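Everything is steady. The plate edge moved from crop u≈180 to u≈255, which puts the carton about 20 mm out and level. The horizontal force of about 4–5 N in -x matches the spring pushing the carton against the finger. The vertical push of 18 N at z 31.6 mm means the pad is at its stop. The other items are where they were.

```bash
python3 -c "
from plant import ticket
print(ticket.sign_off())"
```

```text
the job is handed in; nothing more can be done
None
```

I pressed the loaded dispenser's release pad down with one finger. The other finger waited above the apron and stopped the carton about 20 mm out. I signed off at 5.6 s, still holding that pose, with the carton trapped.

**Last checks**
- **Pad:** the fingertips were at z 31.6 mm (32 mm is fully down) with a steady 18 N push, so the pad is on its stop.
- **Carton:** the sideways force was about 4–5 N, matching the spring pushing it against the finger. It looked upright, and two pictures about half a second apart showed no movement.
- **Other things:** the empty dispenser, tape roll and white box were where they started in the top picture. The arm partly hid the coupling and the blue carton, but what showed of them was in place.

**What was off**
- **Push force:** it reached 54 N at the end of the press, more than intended, and I eased it to 18 N. That load was on the fingertips, so I don't expect it to count against the 40 N limit, which is for the arm and gripper body.
- **Finger position:** the scene camera put the fingertip up to about 8 mm to the side of where the calibration said. I shifted 4 mm in y as a compromise. The fingertip looked fully on the pad, but the stopping finger may be a few mm off the carton's centre line.
- **Top view:** the arm hid the dispenser from the top camera during the press, so the carton checks rest on the scene camera and the forces.

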